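# Box in the coin jar and unscrew its cap

### The job

Fold up all three hinged blue panels of the tray until they stand fully upright around the square coin jar, so that it is boxed in and cannot spin. Then unscrew the jar's tight red cap, stop turning once its threads let go, lift it clear with the jar staying down in the tray, and finish still gripping the cap, level and still, centred just above the jar's mouth (about 15 mm clear): do not put it down or let go. Leave the bowl, pen cup, fob and yellow clip where they are.

Things in the scene. Friction and masses are not known exactly. Their poses are not given: they have to be found in the camera images.
- tray: Dark wooden fold-up tray fixed to the shelf, base 76 x 76 mm, 6 mm thick. Origin: centre of the base's underside, on the shelf. A 36 x 36 mm plinth in the middle (top 18 mm above the shelf) carries the jar. Its +x side has only a low fixed sill (top 16 mm up); blue panels are hinged on the other three sides: left at +y, right at -y, near at -x. Yaw within 0.5 rad.
- panel_left (a joint): Angle of the blue left (+y side) panel: 0 = flat outward, pi/2 (end stop) = upright. 60 mm wide, 40 mm hinge to free edge, 5 mm thick. Hinge line along the tray's x, 38 mm out from its centre, 6 mm above the shelf; the outer face swings about it. Starts part raised (0.4 to 0.7 rad). Friction hinge (0.32 N m): stays where left.
- panel_right (a joint): Angle of the blue right (-y side) panel: 0 = flat outward, pi/2 (end stop) = upright. 60 mm wide, 40 mm hinge to free edge, 5 mm thick. Hinge line along the tray's x, 38 mm out from its centre, 6 mm above the shelf; the outer face swings about it. Starts part raised (0.4 to 0.7 rad). Friction hinge (0.32 N m): stays where left.
- panel_near (a joint): Angle of the blue near (-x side) panel: 0 = flat outward, pi/2 (end stop) = upright. 60 mm wide, 40 mm hinge to free edge, 5 mm thick. Hinge line along the tray's y, 38 mm out from its centre, 6 mm above the shelf; the outer face swings about it. Starts part raised (0.4 to 0.7 rad). Friction hinge (0.32 N m): stays where left.
- panel_left_edge (a point): Middle of the free edge of panel_left, on its outer (lower) face, 40 mm from the hinge line. Upright, it is 46 mm above the shelf, 38 mm out from the tray's centre. Pushed with a finger's side from outside along the arc of this point the panel rises; a merely level push may jam by friction.
- panel_right_edge (a point): Middle of the free edge of panel_right, on its outer (lower) face, 40 mm from the hinge line. Upright, it is 46 mm above the shelf, 38 mm out from the tray's centre. Pushed with a finger's side from outside along the arc of this point the panel rises; a merely level push may jam by friction.
- panel_near_edge (a point): Middle of the free edge of panel_near, on its outer (lower) face, 40 mm from the hinge line. Upright, it is 46 mm above the shelf, 38 mm out from the tray's centre. Pushed with a finger's side from outside along the arc of this point the panel rises; a merely level push may jam by friction.
- jar: Loose green glass coin jar: square body 62 x 62 x 34 mm, round neck 39 mm wide up to 56 mm; about 0.35 kg. Origin: centre of its underside, on the tray's slick plinth (18 mm above the shelf), sides parallel to the tray's, 2 mm play to the upright panels. It turns with the cap unless the panels are upright; then it only turns up to about 0.1 rad in its play.
- jar_mouth (a point): Centre of the jar neck's top, 74 mm above the shelf. In it sits a spring-loaded black sealing disc, 30 mm wide, that pushes the cap up with up to 17 N and stands 4 mm above the mouth when the cap is off.
- cap: Red ribbed plastic screw cap, white line on top along its +x; 54 mm diameter, 23 mm high, 40 g, hollow below. Origin: centre of its lower rim, 56 mm above the shelf when screwed down (top at 79 mm). Turns counter-clockwise seen from above to open, with up to about 0.6 N m; clockwise meets a stop.
- cap_rim (a point): Centre of the cap's lower rim (the cap's origin). Turned off, the cap rises under 1 mm (it may be turned at one height) and lets go after about 1.15 rad relative to the jar; from there to about 1.7 rad it lifts straight off. Turning the gripper 1.5 rad suits, given the jar's play. Lifted 33 mm from screwed-down height its rim is 15 mm above the mouth.
- key_bowl: Stainless steel key bowl, 130 mm across, 45 mm high; origin at the centre of its underside. Leave alone.
- pen_cup: White ceramic pen cup, 76 mm diameter, 95 mm high, pens up to 135 mm; origin at the centre of its underside. Leave alone.
- fob: Black plastic key fob, 58 x 34 x 12 mm, lying flat; origin at the centre of its underside. Leave alone.
- yellow_clip: Yellow plastic clip, 60 x 14 x 16 mm, lying flat; origin at the centre of its underside. Leave alone.
Mind the look-alikes: they are no part of the job. There is more than one size of the jar; the job needs the largest.

How it is judged:
By the outcome, as a careful person would: the job done as asked, in the order asked, and still so for the second after the job is handed in, while the arm keeps its last pose, push and grip.
It also fails if it takes over 69 s, if anything falls off the work surface, if the arm or the gripper's body presses on something with over 40 N, if the wrist force passes 120 N, or if a joint passes its speed limit or range.

### The arm

A 6-joint arm with a two-finger parallel gripper is mounted at the origin on the work surface. World frame = base frame: x ahead of the robot, y to its left, z up, the work surface at z = 0. Lengths are in m, angles in rad, forces in N, time in s.
With the tool pointing down it reaches from about 0.3 to 0.875 m from the base axis. Payload 6.4 kg.
Tool frame: the origin (TCP) lies at the centre of the arm's flange, where the gripper is bolted on; the fingertips stand 173 mm ahead of it and the grasp point (between the pads) lies 155 mm ahead of it; z points along the fingers, x is the direction in which the jaws open and shut, and the axes are right-handed (so a half turn about z gives the same grasp; the last joint's range is limited). The gripper opens to 85 mm and grips with 20 to 120 N. Pads are 22 mm wide; open, the fingers measure 114 mm over their backs; the gripper's body (76 mm by 85 mm) begins 54 mm behind the grasp point. The pads swing forward as they close: fully open they stand 13 mm farther back than shut.
Start: joints at [0.942, 0.181, 1.607, -0, 1.354, -0.206], TCP at [0.236, 0.524, 0.405] pointing down, gripper open.
Joint ranges: [-2.99, 2.99], [-0.89, 2.07], [0.3, 2.58], [-1.14, 4.28], [0, 2.63], [-3.12, 3.12]. Speed limits (rad/s): [2.57, 2.57, 3.01, 3.14, 3.14, 3.14].

### API

Orientations are given as a unit quaternion [w, x, y, z].
In Python, from bench import ctrl gives the robot as it stands. The module is installed in compiled form; this text tells all that it offers.
- The arm moves only by the tool move_arm, never from a script. Its argument "moves" is a list of rows, each an object of numbers: "gripper": the opening in per cent of the stroke, from 0 (shut) to 100 (fully open); "x", "y", "z": the shift along the tool's x, y, z in cm; "roll": the turn about the tool's z in degrees. In form: [{"gripper": .., "x": .., "y": .., "z": .., "roll": ..}, ...]. A call has 1 to 5 rows; each row shifts and turns the commanded pose from where the row before left it, along the tool's axes as they then stand; what a row does not reach is not made up. A row lasts 1/8 s, in which the tool goes at most 62.5 mm and 10.7 degrees, less where a joint would pass 70% of its speed; a pose out of reach is approached as far as the arm can. A call is refused whole if a number of a shift passes 6.25 or a number of a turn 10.7, either way. A call with a gripper value outside its range is refused whole. The fingers move at their own pace and stop on an object; the grip force is fixed at half the most. Time passes only in rows, so rows that do not move let the fingers close. It gives the time, the measured TCP pose, the force and the opening at its end, in the units of the state.
- ctrl.get_obs(): the state, without advancing time (a new reading comes with each control period).
- ctrl.camera(name): name is "side" or "top"; returns a dict with "img" (420x560x3 uint8, red, green, blue), "fx", "fy", "cx", "cy" (pixels), "world_from_camera" (4x4, takes a point from camera to world coordinates). Camera axes: x right, y up, looking along -z (the intrinsics and any distortion apply to the point x, -y, -z); pixel columns grow to the right and rows downward; lengths in m; the calibration is good to about 2 mm. A picture is of the moment at which its call begins. There is no depth.
- ctrl.hand_in(): hands the job in, once; it reports no verdict.
The state is a dict: "time_s": time; "q": joint angles; "dq": joint speeds; "joint_efforts": joint torques, N m; "eef_pos": TCP position; "eef_rot": TCP orientation; "wrist_force": force on the tool from outside, world axes, zero at the start; "torque": the same for the moment, N m; "opening": opening from 0.0 (shut) to 1.0 (fully open).
Only numpy, scipy, OpenCV 4.12 (cv2) and the standard library are available. Lean on these libraries where they do the work, as an engineer would, in place of code of your own. Each camera call takes 0.05 s, during which the arm holds its last target. There are 200 camera calls.

## Working session

There is one attempt and no reset: what is moved stays moved. The work goes in short steps, Python scripts to look and compute and a tool call to move; the robot and the scene stay as the last step left them, time stands still between calls to the robot, and variables do not carry over. Pictures are saved under pics/ and viewed, about 8 in all and at most 12, crops included, and the job is handed in when it is done.

Besides the shell and the picture viewer there is one more tool, called after "Emit:" by a JSON object that holds its "name" and its "arguments", one argument or row to a line. move_arm: Moves the arm, as the interface text tells. Its arguments: {"type":"object","properties":{"moves":{"type":"array","items":{"type":"object","properties":{"gripper":{"type":"number"},"x":{"type":"number"},"y":{"type":"number"},"z":{"type":"number"},"roll":{"type":"number"}}}}},"required":["moves"]}

```bash
mkdir -p pics; cat > h.py <<'E'
import numpy as np, cv2
from bench import ctrl
def snap(name,fn,crop=None,s=1):
    c=ctrl.camera(name); im=c["img"][:,:,::-1]
    np.save("pics/%s.npy"%name,{k:c[k] for k in c if k!='img'},allow_pickle=True)
    cv2.imwrite("pics/raw_"+fn,im)
    if crop: a,b,w,h=crop; im=im[b:b+h,a:a+w]
    cv2.imwrite("pics/"+fn,cv2.resize(im,None,fx=s,fy=s,interpolation=cv2.INTER_CUBIC)); return c
def cal(name): return np.load("pics/%s.npy"%name,allow_pickle=True).item()
def proj(c,P):
    W=np.linalg.inv(c["world_from_camera"]); P=np.atleast_2d(P)
    p=P@W[:3,:3].T+W[:3,3]; return np.c_[c["cx"]+c["fx"]*p[:,0]/-p[:,2], c["cy"]+c["fy"]*-p[:,1]/-p[:,2]]
def ray(c,u,v):
    W=c["world_from_camera"]; d=W[:3,:3]@np.array([(u-c["cx"])/c["fx"],-(v-c["cy"])/c["fy"],-1]); return W[:3,3],d
def atz(c,u,v,z):
    o,d=ray(c,u,v); return o+d*(z-o[2])/d[2]
E
python3 - <<'E'
from h import *
a=snap("top","t1.png",None,1.4); b=snap("side","s1.png",None,1.4)
for c in(a,b): print({k:c[k] for k in c if k!='img'})
print(ctrl.get_obs())
E
```

```text
{'fx': 384.5351010284345, 'fy': 384.5351010284345, 'cx': 275.49933340568884, 'cy': 215.4134302752373, 'world_from_camera': array([[-0.12135411,  0.97013135, -0.21004365,  0.45383224],
       [-0.9926043 , -0.11927586,  0.02258274,  0.00940866],
       [-0.00314492,  0.21123074,  0.97743117,  0.94797693],
       [ 0.        ,  0.        ,  0.        ,  1.        ]])}
{'fx': 480.7613170408245, 'fy': 480.7613170408245, 'cx': 278.8825501536051, 'cy': 207.6091768025284, 'world_from_camera': array([[ 0.99670543,  0.03756726, -0.07188181,  0.54844342],
       [-0.07896939,  0.65160794, -0.75443418, -0.8692476 ],
       [ 0.01849673,  0.7576251 ,  0.65242783,  0.80866808],
       [ 0.        ,  0.        ,  0.        ,  1.        ]])}
{'time_s': 0.1, 'q': array([ 9.41662608e-01,  1.81454667e-01,  1.60790422e+00, -1.55349265e-05,
        1.35380744e+00, -2.06301617e-01]), 'dq': array([-0.00017972, -0.00288312, -0.00300219, -0.00204862,  0.00132802,
       -0.0007437 ]), 'joint_efforts': array([-4.05963237e-04, -4.45879161e+01, -3.52239990e+01, -2.81006060e-04,
        4.09716638e-03, -1.39284066e-05]), 'eef_pos': array([0.23579748, 0.52417668, 0.40388266]), 'eef_rot': array([ 2.89906825e-04,  8.39744259e-01,  5.42981547e-01, -7.31520633e-04]), 'wrist_force': array([-0.10909912,  0.18814493,  0.22372074]), 'torque': array([0.0124155 , 0.02368734, 0.07100748]), 'opening': 0.9981573993052536}
```

View pics/t1.png

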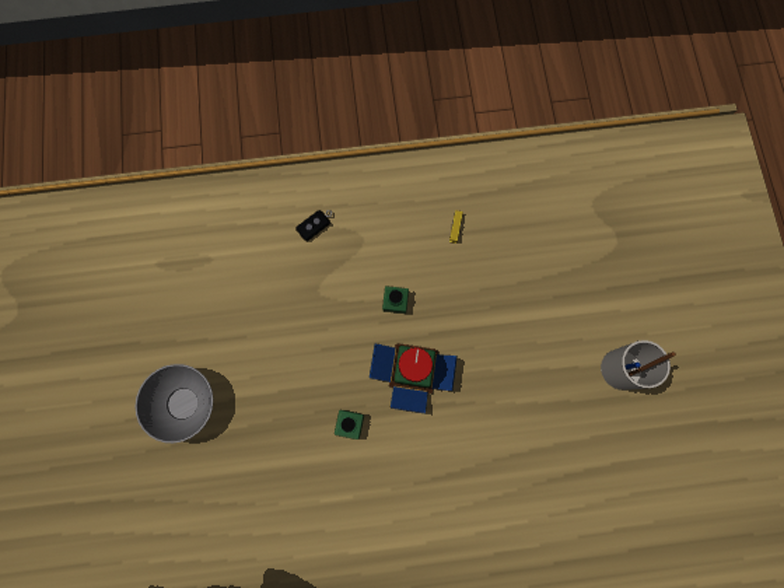

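View pics/s1.png

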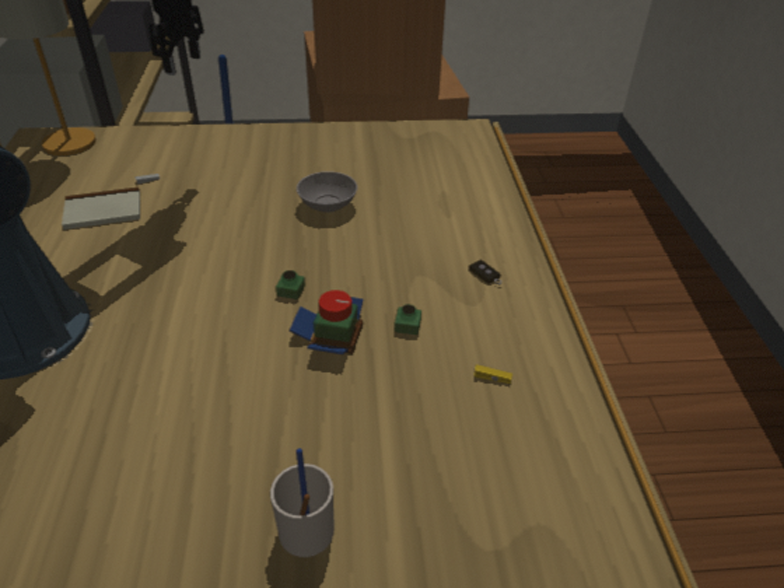

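The top view shows the tray with the red-capped jar near (415,365)/1.4. Panels are at the left (382,362), right (448,372) and below/near (411,400). The small decoy jars are at (396,298) and (350,424). The side view agrees, with the cap at (336,305). Next I'll enlarge the tray in both views.

```bash
python3 - <<'E'
from h import *
for n,f,(a,b,w,h) in(("top","t1.png",(225,190,130,130)),("side","s1.png",(185,180,130,90))):
    im=cv2.imread("pics/raw_"+f); r=im.astype(int); c=cal(n)
    m=((r[:,:,2]>100)&(r[:,:,1]<60)&(r[:,:,0]<70)).astype(np.uint8)
    k,l,st,ce=cv2.connectedComponentsWithStats(m)
    i=1+st[1:,4].argmax(); print(n,st[i],ce[i],atz(c,*ce[i],0.079 if n=="top" else .07))
    g=cv2.resize(im[b:b+h,a:a+w],None,fx=6,fy=6,interpolation=cv2.INTER_CUBIC)
    for k in range(0,w,10): cv2.putText(g,str(a+k),(k*6,8),0,.3,(255,255,255)); cv2.line(g,(k*6,10),(k*6,14),(255,255,255))
    for k in range(0,h,10): cv2.putText(g,str(b+k),(0,k*6),0,.3,(255,255,255))
    cv2.imwrite("pics/c_"+f,g[:600] if n=="side" else cv2.resize(g,(600,600)))
E
```

```text
top [285 248  24  24 419] [296.28400955 260.04295943] [ 0.5326466  -0.04469329  0.079     ]
side [228 207  23  16 255] [238.50196078 214.55686275] [ 0.53469344 -0.03424242  0.07      ]
```

View pics/c_t1.png

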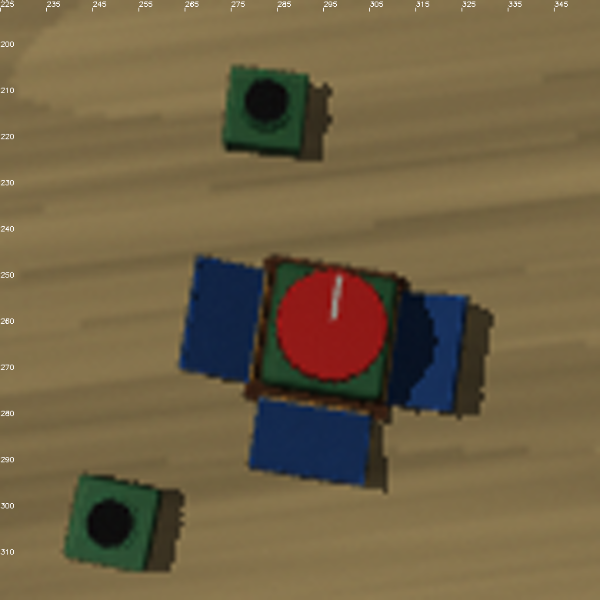

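View pics/c_s1.png

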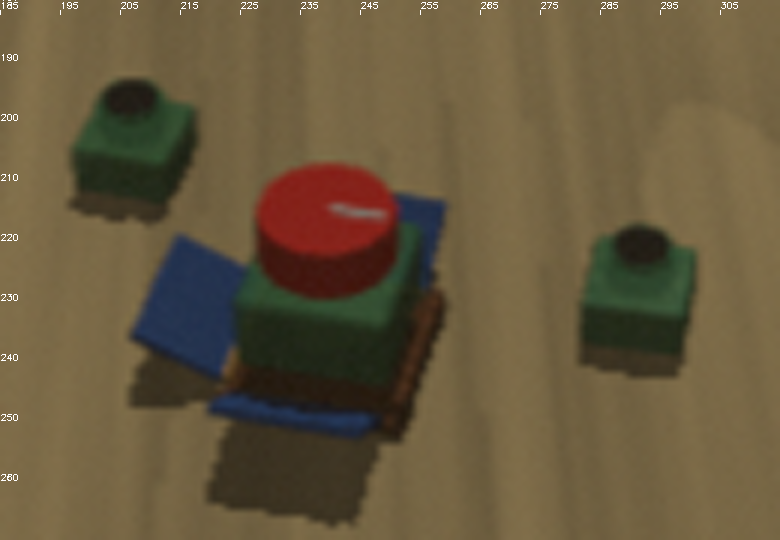

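Both crops show the panels part raised. In the top crop the cap disc is centred at (331,325), the left panel's free edge runs (195,255)-(180,370), the right's (468,297)-(455,413) and the near's (248,468)-(365,487). In the side crop the near edge runs (180,235)-(133,335). I'll fit the tray pose from these points.

```bash
cat > fit.py <<'E'
from h import *
from scipy.optimize import least_squares
T=cal("top");S=cal("side")
def t(u,v): return (225+u/4.615-.4,190+v/4.615-.4)
def s(u,v): return (185+u/6-.4,180+v/6-.4)
def edge(side,a,k,inner=1):
    r=.038+.04*np.cos(a)-inner*.005*np.sin(a); z=.006+.04*np.sin(a)+inner*.005*np.cos(a)
    return {'L':(k*.03,r,z),'R':(k*.03,-r,z),'N':(-r,k*.03,z)}[side]
obs=[(T,t(195,255),'L',1),(T,t(180,370),'L',-1),(T,t(468,297),'R',1),(T,t(455,413),'R',-1),(T,t(248,468),'N',1),(T,t(365,487),'N',-1),
(S,s(180,235),'N',1),(S,s(133,335),'N',-1)]
J=[(T,t(273,262),(.031,.031,.052)),(T,t(398,277),(.031,-.031,.052)),(T,t(383,400),(-.031,-.031,.052)),(T,t(262,388),(-.031,.031,.052)),
(S,s(240,300),(-.031,-.031,.052)),(S,s(384,325),(.031,-.031,.052)),
(T,t(331,325),(0,0,.079)),(S,s(327,209),(0,0,.079))]
def w(p,P):
    c,q=np.cos(p[2]),np.sin(p[2]); P=np.array(P); return np.array([p[0]+c*P[0]-q*P[1],p[1]+q*P[0]+c*P[1],P[2]])
def res(p):
    A=dict(L=p[3],R=p[4],N=p[5]); o=[]
    for c,uv,sd,k in obs: o+=list(proj(c,w(p,edge(sd,A[sd],k)))[0]-uv)
    for c,uv,P in J: o+=list(proj(c,w(p,P))[0]-uv)
    return np.array(o)
r=least_squares(res,[.53,-.04,.05,.5,.5,.5],loss="soft_l1")
print(r.x.round(4)); print(res(r.x).round(1).reshape(-1,2).tolist())
# cap from disc only
f=lambda q:np.r_[proj(T,[*q,.079])[0]-J[-2][1],proj(S,[*q,.079])[0]-J[-1][1]]
print("cap",least_squares(f,[.53,-.04]).x, f(least_squares(f,[.53,-.04]).x))
for uv in [t(266,100),t(110,523)]: print("decoy",atz(T,*uv,.035))
E
python3 fit.py
```

```text
[ 0.5336 -0.0444 -0.2646  0.4486  0.4806  0.4261]
[[0.2, 0.3], [-0.2, 0.2], [0.2, -0.5], [0.1, -0.5], [-0.0, -0.5], [-0.0, -0.9], [-1.8, -0.3], [-1.4, -0.0], [0.4, -0.6], [-0.4, -0.1], [-0.5, -0.2], [-0.9, -1.5], [-2.8, 0.8], [-0.3, 0.5], [-0.2, -0.4], [-1.1, 0.1]]
cap [ 0.53443607 -0.04457087] [-0.19769283 -0.7618055  -0.78367315  0.17561766]
decoy [ 0.65827096 -0.02922151  0.035     ]
decoy [0.45187476 0.07567945 0.035     ]
```

```bash
cat > go.py <<'E'
import sys
from h import *
from scipy.spatial.transform import Rotation as Ro
# args: tray x,y mm, TCP z mm, tool-x yaw in tray deg -> deltas in cm after the roll
O=np.array([.534,-.0445]); yaw=-.265
x,y,z,th=map(float,sys.argv[1:5]); c,s=np.cos(yaw),np.sin(yaw)
P=np.array([O[0]+(c*x-s*y)/1000,O[1]+(s*x+c*y)/1000,z/1000])
o=ctrl.get_obs(); q=o["eef_rot"]; R=Ro.from_quat([*q[1:],q[0]])
X=R.as_matrix()[:,0]; cur=np.degrees(np.arctan2(X[1],X[0])); tgt=th+np.degrees(yaw)
d=-((tgt-cur+180)%360-180)
D=(P-o["eef_pos"])*100
print("roll",d.round(2),"shift(tool now)",R.inv().apply(D).round(2),"shift(after roll)",(R*Ro.from_euler('z',d,degrees=True)).inv().apply(D).round(2))
e=o["eef_pos"][:2]-O; print("now tray",(1000*np.array([c*e[0]+s*e[1],-s*e[0]+c*e[1]])).round(1),"z",(o["eef_pos"][2]*1000).round(1),"tilt",R.as_matrix()[:2,2].round(4),"F",o["wrist_force"].round(1),"open",round(o["opening"],3),"t",o["time_s"],"q6",o["q"][5].round(2))
E
python3 go.py -94 0 260 90
```

```text
roll -9.04 shift(tool now) [-41.08  41.25  14.44] shift(after roll) [-47.05  34.28  14.44]
now tray [-436.7  470.7] z 403.9 tilt [-0.0009 -0.0013] F [-0.1  0.2  0.2] open 0.998 t 0.1 q6 -0.21
```

Emit:
{"name": "move_arm", "arguments": {
  "moves": [
    {"gripper": 0, "roll": -9.04},
    {"gripper": 0, "x": -4.4, "y": 3.2},
    {"gripper": 0, "x": -4.4, "y": 3.2},
    {"gripper": 0, "x": -4.4, "y": 3.2},
    {"gripper": 0, "x": -4.4, "y": 3.2}
  ]
}}

```text
validation failed for argument at $.mo...
```

Emit:
{"name": "move_arm", "arguments": {
  "moves": [
    {"gripper": 0, "x": -4.4, "y": 3.2},
    {"gripper": 0, "x": -4.4, "y": 3.2},
    {"gripper": 0, "x": -4.4, "y": 3.2},
    {"gripper": 0, "x": -4.4, "y": 3.2},
    {"gripper": 0, "x": -4.4, "y": 3.2, "z": 3}
  ]
}}

```text
validation failed for argument at $.mo...
```

```bash
python3 go.py -94 0 181 90
```

```text
roll -9.04 shift(tool now) [-41.07  41.25  22.34] shift(after roll) [-47.04  34.29  22.34]
now tray [-436.7  470.7] z 403.9 tilt [-0.0009 -0.0013] F [-0.1  0.2  0.2] open 0.998 t 0.1 q6 -0.21
```

Every row probably needs all five fields.

Emit:
{"name": "move_arm", "arguments": {
  "moves": [
    {"gripper": 0, "x": 0, "y": 0, "z": 0, "roll": -9.0},
    {"gripper": 0, "x": -4.4, "y": 3.2, "z": 0, "roll": 0},
    {"gripper": 0, "x": -4.4, "y": 3.2, "z": 0, "roll": 0},
    {"gripper": 0, "x": -4.4, "y": 3.2, "z": 0, "roll": 0},
    {"gripper": 0, "x": -4.4, "y": 3.2, "z": 0, "roll": 0}
  ]
}}

```text
time_s: 0.72
eef_pos: [0.3133, 0.3194, 0.4044]
eef_rot: [0.0, 0.794, 0.607, -0.0]
wrist_force: [0.5, -0.3, 1.2]
opening: 0.003
```

Emit:
{"name": "move_arm", "arguments": {
  "moves": [
    {"gripper": 0, "x": -4.4, "y": 3.2, "z": 0, "roll": 0},
    {"gripper": 0, "x": -4.4, "y": 3.2, "z": 0, "roll": 0},
    {"gripper": 0, "x": -4.4, "y": 3.2, "z": 0, "roll": 0},
    {"gripper": 0, "x": -4.4, "y": 3.2, "z": 0, "roll": 0},
    {"gripper": 0, "x": -4.4, "y": 3.2, "z": 3, "roll": 0}
  ]
}}

```text
time_s: 1.35
eef_pos: [0.411, 0.0648, 0.3764]
eef_rot: [0.002, 0.795, 0.607, 0.002]
wrist_force: [1.6, 0.6, 0.0]
opening: 0.001
```

```bash
python3 go.py -94 0 181 90
```

```text
roll -0.05 shift(tool now) [-7.34  5.23 19.56] shift(after roll) [-7.35  5.22 19.56]
now tray [-147.4   73.3] z 376.4 tilt [ 0.0058 -0.0006] F [1.6 0.6 0. ] open 0.001 t 1.35 q6 -1.44
```

Emit:
{"name": "move_arm", "arguments": {
  "moves": [
    {"gripper": 0, "x": -3.7, "y": 2.7, "z": 3.5, "roll": 0},
    {"gripper": 0, "x": -3.7, "y": 2.6, "z": 3.5, "roll": 0},
    {"gripper": 0, "x": 0, "y": 0, "z": 5, "roll": 0},
    {"gripper": 0, "x": 0, "y": 0, "z": 5, "roll": 0},
    {"gripper": 0, "x": 0, "y": 0, "z": 2.5, "roll": 0}
  ]
}}

```text
time_s: 1.98
eef_pos: [0.44, -0.0185, 0.1769]
eef_rot: [-0.002, 0.795, 0.607, -0.001]
wrist_force: [0.9, 0.1, -0.0]
opening: -0.001
```

```bash
python3 go.py -94 0 181 90; python3 - <<'E'
from h import *
snap("side","s2.png",(165,130,130,130),4.6)
E
```

```text
roll -0.08 shift(tool now) [-0.05  0.35 -0.42] shift(after roll) [-0.05  0.35 -0.42]
now tray [-97.5   0.5] z 176.9 tilt [-0.0045  0.0015] F [ 0.9  0.1 -0. ] open -0.001 t 1.975 q6 -1.62
```

View pics/s2.png

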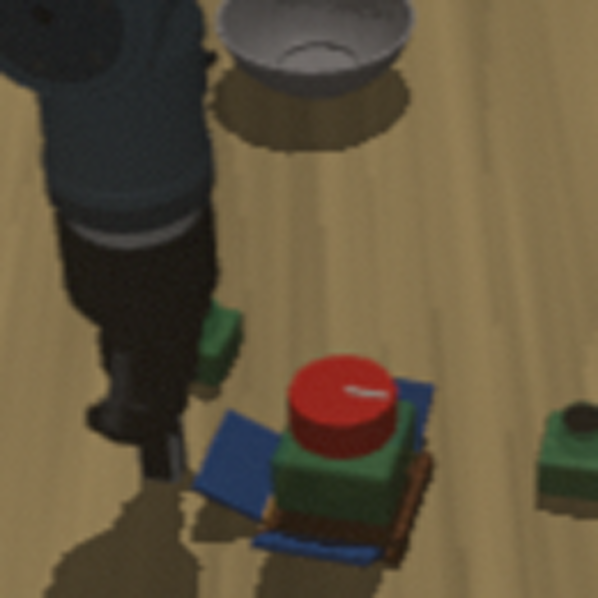

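The side crop shows the closed fingertip at (163,475), just outside the near panel's free edge at (195,490). I'll push along the arc.

Emit:
{"name": "move_arm", "arguments": {
  "moves": [
    {"gripper": 0, "x": 0, "y": 1.2, "z": -0.4, "roll": 0},
    {"gripper": 0, "x": 0, "y": 0.25, "z": -0.5, "roll": 0},
    {"gripper": 0, "x": 0, "y": 0.3, "z": -0.45, "roll": 0},
    {"gripper": 0, "x": 0, "y": 0.35, "z": -0.4, "roll": 0},
    {"gripper": 0, "x": 0, "y": 0.4, "z": -0.35, "roll": 0}
  ]
}}

```text
time_s: 2.65
eef_pos: [0.4646, -0.0247, 0.2012]
eef_rot: [-0.002, 0.794, 0.607, -0.002]
wrist_force: [-6.5, 1.4, -4.6]
opening: -0.0
```

Emit:
{"name": "move_arm", "arguments": {
  "moves": [
    {"gripper": 0, "x": 0, "y": 0.4, "z": -0.3, "roll": 0},
    {"gripper": 0, "x": 0, "y": 0.45, "z": -0.25, "roll": 0},
    {"gripper": 0, "x": 0, "y": 0.5, "z": -0.2, "roll": 0},
    {"gripper": 0, "x": 0, "y": 0.5, "z": -0.1, "roll": 0},
    {"gripper": 0, "x": 0, "y": 0.5, "z": -0.1, "roll": 0}
  ]
}}

```text
time_s: 3.28
eef_pos: [0.487, -0.0308, 0.2104]
eef_rot: [-0.002, 0.794, 0.607, -0.002]
wrist_force: [-9.0, 2.0, -6.0]
opening: -0.003
```

```bash
python3 go.py -47 0 208 90
```

```text
roll -0.01 shift(tool now) [-0.09  0.19  0.24] shift(after roll) [-0.09  0.19  0.24]
now tray [-48.9   0.9] z 210.4 tilt [-0.0057  0.0014] F [-9.  2. -6.] open -0.003 t 3.275 q6 -1.61
```

Emit:
{"name": "move_arm", "arguments": {
  "moves": [
    {"gripper": 0, "x": 0, "y": 0.2, "z": 0, "roll": 0},
    {"gripper": 0, "x": 0, "y": 0.2, "z": 0, "roll": 0}
  ]
}}

```text
time_s: 3.52
eef_pos: [0.4895, -0.0314, 0.2102]
eef_rot: [-0.005, 0.794, 0.608, -0.004]
wrist_force: [-19.9, 3.9, 10.3]
opening: 0.0
```

```bash
python3 go.py -47 0 208 90
```

```text
roll 0.02 shift(tool now) [-0.1  -0.06  0.22] shift(after roll) [-0.1  -0.06  0.22]
now tray [-46.4   1. ] z 210.2 tilt [-0.0113  0.0028] F [-19.9   3.9  10.3] open 0.0 t 3.525 q6 -1.61
```

Emit:
{"name": "move_arm", "arguments": {
  "moves": [
    {"gripper": 0, "x": 0, "y": 0.2, "z": 0, "roll": 0},
    {"gripper": 0, "x": 0, "y": 0, "z": 0, "roll": 0}
  ]
}}

```text
time_s: 3.78
eef_pos: [0.4903, -0.0315, 0.2101]
eef_rot: [-0.006, 0.794, 0.608, -0.005]
wrist_force: [-23.8, 3.6, 12.7]
opening: -0.002
```

```bash
python3 go.py -47 0 208 90; python3 - <<'E'
from h import *
snap("side","s3.png",(195,180,80,80),7)
E
```

```text
roll 0.04 shift(tool now) [-0.11 -0.14  0.21] shift(after roll) [-0.11 -0.13  0.21]
now tray [-45.6   1.1] z 210.1 tilt [-0.0151  0.0037] F [-23.8   3.6  12.7] open -0.002 t 3.775 q6 -1.61
```

View pics/s3.png

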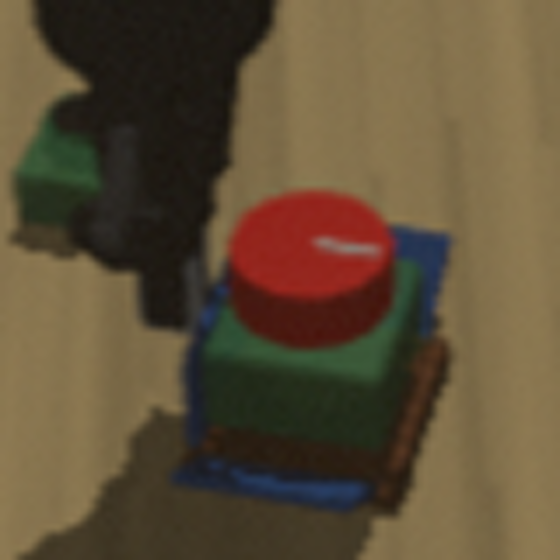

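The near panel now looks upright, parallel to the jar side (crop (205,300)-(190,440)), and the 24 N push shows the end stop. I'll retreat, rise and go to the left panel while rolling 90°.

Emit:
{"name": "move_arm", "arguments": {
  "moves": [
    {"gripper": 0, "x": 0, "y": -2, "z": 0, "roll": 0},
    {"gripper": 0, "x": 0, "y": -1, "z": -5, "roll": 0},
    {"gripper": 0, "x": 5.5, "y": 0, "z": -1, "roll": 0},
    {"gripper": 0, "x": 4, "y": 2, "z": 0, "roll": 0},
    {"gripper": 0, "x": 0, "y": 5, "z": 0, "roll": 0}
  ]
}}

```text
time_s: 4.45
eef_pos: [0.559, 0.0513, 0.2737]
eef_rot: [0.001, 0.793, 0.609, 0.002]
wrist_force: [0.7, -0.3, -0.9]
opening: -0.002
```

Emit:
{"name": "move_arm", "arguments": {
  "moves": [
    {"gripper": 0, "x": 0, "y": 0, "z": 0, "roll": 10.7},
    {"gripper": 0, "x": 0, "y": 0, "z": 0, "roll": 10.7},
    {"gripper": 0, "x": 0, "y": 0, "z": 0, "roll": 10.7},
    {"gripper": 0, "x": 0, "y": 0, "z": 0, "roll": 10.7},
    {"gripper": 0, "x": 0, "y": 0, "z": 0, "roll": 10.7}
  ]
}}

```text
time_s: 5.08
eef_pos: [0.559, 0.0482, 0.2732]
eef_rot: [0.001, 0.983, 0.182, 0.002]
wrist_force: [0.3, -0.5, -0.0]
opening: 0.001
```

Emit:
{"name": "move_arm", "arguments": {
  "moves": [
    {"gripper": 0, "x": 0, "y": 0, "z": 0, "roll": 10.7},
    {"gripper": 0, "x": 0, "y": 0, "z": 0, "roll": 10.7},
    {"gripper": 0, "x": 0, "y": 0, "z": 0, "roll": 10.7},
    {"gripper": 0, "x": 0, "y": 0, "z": 0, "roll": 4.4},
    {"gripper": 0, "x": 0, "y": 0, "z": 0, "roll": 0}
  ]
}}

```text
time_s: 5.7
eef_pos: [0.5588, 0.0482, 0.2728]
eef_rot: [0.0, 0.991, -0.132, 0.002]
wrist_force: [-0.4, -1.1, -0.6]
opening: 0.001
```

```bash
python3 go.py 0 96 181 0
```

```text
roll 0.02 shift(tool now) [-0.01  0.    9.18] shift(after roll) [-0.01  0.    9.18]
now tray [-0.3 96. ] z 272.8 tilt [ 0.0042 -0.0006] F [-0.4 -1.1 -0.6] open 0.001 t 5.7 q6 0.14
```

Right on target at (0, 96). I'll lower and repeat the arc push.

Emit:
{"name": "move_arm", "arguments": {
  "moves": [
    {"gripper": 0, "x": 0, "y": 0, "z": 4.5, "roll": 0},
    {"gripper": 0, "x": 0, "y": 0, "z": 4.5, "roll": 0},
    {"gripper": 0, "x": 0, "y": 0, "z": 0, "roll": 0},
    {"gripper": 0, "x": 0, "y": 0.7, "z": 0, "roll": 0},
    {"gripper": 0, "x": 0, "y": 0.4, "z": -0.2, "roll": 0}
  ]
}}

```text
time_s: 6.32
eef_pos: [0.556, 0.0373, 0.1846]
eef_rot: [-0.0, 0.991, -0.133, 0.002]
wrist_force: [4.4, 9.5, -3.3]
opening: 0.002
```

Emit:
{"name": "move_arm", "arguments": {
  "moves": [
    {"gripper": 0, "x": 0, "y": 0.25, "z": -0.5, "roll": 0},
    {"gripper": 0, "x": 0, "y": 0.3, "z": -0.45, "roll": 0},
    {"gripper": 0, "x": 0, "y": 0.35, "z": -0.4, "roll": 0},
    {"gripper": 0, "x": 0, "y": 0.4, "z": -0.35, "roll": 0},
    {"gripper": 0, "x": 0, "y": 0.4, "z": -0.3, "roll": 0}
  ]
}}

```text
time_s: 6.95
eef_pos: [0.5509, 0.0217, 0.2039]
eef_rot: [-0.001, 0.991, -0.133, 0.002]
wrist_force: [2.9, 7.3, -5.0]
opening: 0.005
```

```bash
python3 go.py 0 49 208 0
```

```text
roll -0.05 shift(tool now) [ 0.11  1.93 -0.42] shift(after roll) [ 0.11  1.93 -0.42]
now tray [-1.1 68.3] z 203.9 tilt [0.0033 0.0016] F [ 2.9  7.3 -5. ] open 0.005 t 6.95 q6 0.09
```

Emit:
{"name": "move_arm", "arguments": {
  "moves": [
    {"gripper": 0, "x": 0, "y": 0.45, "z": -0.2, "roll": 0},
    {"gripper": 0, "x": 0, "y": 0.5, "z": -0.15, "roll": 0},
    {"gripper": 0, "x": 0, "y": 0.5, "z": -0.1, "roll": 0},
    {"gripper": 0, "x": 0, "y": 0.5, "z": 0, "roll": 0},
    {"gripper": 0, "x": 0, "y": 0.2, "z": 0, "roll": 0}
  ]
}}

```text
time_s: 7.58
eef_pos: [0.5454, 0.0025, 0.2086]
eef_rot: [-0.003, 0.991, -0.133, 0.002]
wrist_force: [5.5, 20.7, -2.6]
opening: 0.0
```

Emit:
{"name": "move_arm", "arguments": {
  "moves": [
    {"gripper": 0, "x": 0, "y": 0.3, "z": 0, "roll": 0},
    {"gripper": 0, "x": 0, "y": 0, "z": 0, "roll": 0}
  ]
}}

```text
time_s: 7.82
eef_pos: [0.545, 0.0016, 0.2086]
eef_rot: [-0.005, 0.991, -0.133, 0.002]
wrist_force: [8.7, 26.8, -3.8]
opening: 0.002
```

```bash
python3 go.py 0 47 208 0
```

```text
roll -0.12 shift(tool now) [0.14 0.04 0.06] shift(after roll) [0.14 0.04 0.06]
now tray [-1.4 47.4] z 208.6 tilt [0.0061 0.009 ] F [ 8.7 26.8 -3.8] open 0.002 t 7.825 q6 0.04
```

Emit:
{"name": "move_arm", "arguments": {
  "moves": [
    {"gripper": 0, "x": 0, "y": -2, "z": 0, "roll": 0},
    {"gripper": 0, "x": 0, "y": -0.5, "z": -5, "roll": 0},
    {"gripper": 0, "x": 0, "y": 1.5, "z": -4, "roll": 0},
    {"gripper": 0, "x": 0, "y": 5.5, "z": 0, "roll": 0},
    {"gripper": 0, "x": 0, "y": 5.5, "z": 0, "roll": 0}
  ]
}}

```text
time_s: 8.45
eef_pos: [0.5178, -0.1001, 0.2994]
eef_rot: [0.001, 0.991, -0.132, 0.002]
wrist_force: [-0.1, -0.7, 0.3]
opening: -0.001
```

Emit:
{"name": "move_arm", "arguments": {
  "moves": [
    {"gripper": 0, "x": 0, "y": 4.7, "z": 0, "roll": 0},
    {"gripper": 0, "x": 0, "y": 0, "z": 0, "roll": 0},
    {"gripper": 0, "x": 0, "y": 0, "z": 0, "roll": 0}
  ]
}}

```text
time_s: 8.82
eef_pos: [0.5054, -0.1443, 0.2977]
eef_rot: [0.0, 0.991, -0.133, 0.001]
wrist_force: [-0.8, -0.0, 0.8]
opening: 0.004
```

```bash
python3 go.py 0 -97 181 0
```

```text
roll -0.09 shift(tool now) [ 0.13 -0.68 11.67] shift(after roll) [ 0.13 -0.68 11.67]
now tray [  -1.4 -103.8] z 297.7 tilt [ 0.0013 -0.0006] F [-0.8 -0.   0.8] open 0.004 t 8.825 q6 -0.24
```

Emit:
{"name": "move_arm", "arguments": {
  "moves": [
    {"gripper": 0, "x": 0, "y": 0, "z": 5.8, "roll": 0},
    {"gripper": 0, "x": 0, "y": -0.7, "z": 5.7, "roll": 0},
    {"gripper": 0, "x": 0, "y": -0.4, "z": 0, "roll": 0},
    {"gripper": 0, "x": 0, "y": -0.4, "z": 0, "roll": 0},
    {"gripper": 0, "x": 0, "y": -0.4, "z": -0.2, "roll": 0}
  ]
}}

```text
time_s: 9.45
eef_pos: [0.5115, -0.1258, 0.1864]
eef_rot: [0.001, 0.991, -0.132, 0.002]
wrist_force: [0.1, -0.0, -0.5]
opening: 0.001
```

Emit:
{"name": "move_arm", "arguments": {
  "moves": [
    {"gripper": 0, "x": 0, "y": -0.25, "z": -0.5, "roll": 0},
    {"gripper": 0, "x": 0, "y": -0.3, "z": -0.45, "roll": 0},
    {"gripper": 0, "x": 0, "y": -0.35, "z": -0.4, "roll": 0},
    {"gripper": 0, "x": 0, "y": -0.4, "z": -0.35, "roll": 0},
    {"gripper": 0, "x": 0, "y": -0.4, "z": -0.3, "roll": 0}
  ]
}}

```text
time_s: 10.07
eef_pos: [0.5148, -0.1108, 0.2043]
eef_rot: [0.001, 0.991, -0.133, 0.001]
wrist_force: [-0.5, -7.3, -4.5]
opening: 0.003
```

```bash
python3 go.py 0 -49 208 0
```

```text
roll -0.05 shift(tool now) [ 0.11 -2.   -0.38] shift(after roll) [ 0.11 -2.   -0.38]
now tray [ -1.1 -69. ] z 204.3 tilt [ 0.0008 -0.003 ] F [-0.5 -7.3 -4.5] open 0.003 t 10.075 q6 -0.17
```

Emit:
{"name": "move_arm", "arguments": {
  "moves": [
    {"gripper": 0, "x": 0, "y": -0.45, "z": -0.2, "roll": 0},
    {"gripper": 0, "x": 0, "y": -0.5, "z": -0.15, "roll": 0},
    {"gripper": 0, "x": 0, "y": -0.5, "z": -0.1, "roll": 0},
    {"gripper": 0, "x": 0, "y": -0.5, "z": 0, "roll": 0},
    {"gripper": 0, "x": 0, "y": -0.2, "z": 0, "roll": 0}
  ]
}}

```text
time_s: 10.7
eef_pos: [0.521, -0.0903, 0.21]
eef_rot: [0.002, 0.991, -0.132, 0.001]
wrist_force: [-3.2, -8.2, 5.8]
opening: -0.001
```

Emit:
{"name": "move_arm", "arguments": {
  "moves": [
    {"gripper": 0, "x": 0, "y": -0.4, "z": 0, "roll": 0},
    {"gripper": 0, "x": 0, "y": 0, "z": 0, "roll": 0}
  ]
}}

```text
time_s: 10.95
eef_pos: [0.5216, -0.0885, 0.2101]
eef_rot: [0.004, 0.991, -0.132, 0.001]
wrist_force: [-8.5, -20.4, 6.6]
opening: 0.003
```

```bash
python3 go.py 0 -47 208 0
```

```text
roll 0.03 shift(tool now) [0.04 0.12 0.21] shift(after roll) [0.04 0.12 0.21]
now tray [ -0.4 -45.7] z 210.1 tilt [ 0.0004 -0.0084] F [ -8.5 -20.4   6.6] open 0.003 t 10.95 q6 -0.12
```

Emit:
{"name": "move_arm", "arguments": {
  "moves": [
    {"gripper": 0, "x": 0, "y": -0.2, "z": 0, "roll": 0},
    {"gripper": 0, "x": 0, "y": 0, "z": 0, "roll": 0}
  ]
}}

```text
time_s: 11.2
eef_pos: [0.5219, -0.088, 0.2101]
eef_rot: [0.005, 0.991, -0.132, 0.0]
wrist_force: [-11.9, -27.1, 6.3]
opening: 0.004
```

Emit:
{"name": "move_arm", "arguments": {
  "moves": [
    {"gripper": 0, "x": 0, "y": 2, "z": 0, "roll": 0},
    {"gripper": 0, "x": 0, "y": 4, "z": -4.5, "roll": 0},
    {"gripper": 0, "x": 0, "y": 6, "z": -1.5, "roll": 0},
    {"gripper": 100, "x": 0, "y": 0, "z": -4, "roll": 0},
    {"gripper": 100, "x": 0, "y": 0, "z": 0, "roll": 0}
  ]
}}

```text
time_s: 11.82
eef_pos: [0.4912, -0.2004, 0.3121]
eef_rot: [0.002, 0.991, -0.133, 0.003]
wrist_force: [0.4, 0.2, 0.1]
opening: 0.42
```

```bash
python3 go.py 0 0 300 0; python3 - <<'E'
from h import *
def grid(n,f,a,b,w,h,s):
    snap(n,f,(a,b,w,h),s); g=cv2.imread("pics/"+f)
    for k in range(0,w,10): cv2.putText(g,str(a+k),(k*s,8),0,.3,(255,255,255))
    for k in range(0,h,10): cv2.putText(g,str(b+k),(0,k*s),0,.3,(255,255,255))
    cv2.imwrite("pics/"+f,g); return g
A=grid("top","t4.png",250,220,80,80,6);B=grid("side","s4.png",200,190,50+14,80,6)
cv2.imwrite("pics/both4.png",np.hstack([A[:,:400],B]))
E
```

```text
roll -0.15 shift(tool now) [-1.000e-02 -1.617e+01  1.170e+00] shift(after roll) [  0.03 -16.17   1.17]
now tray [  -0.4 -161.7] z 312.1 tilt [ 0.006 -0.004] F [0.4 0.2 0.1] open 0.42 t 11.825 q6 -0.34
```

View pics/both4.png

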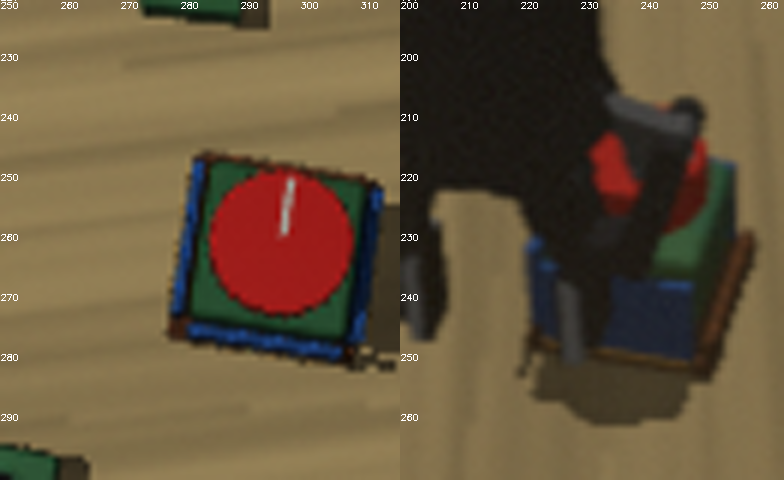

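All three panels are upright (left crop: thin blue strips hug the jar on three sides) and the cap disc is centred near pixel (296.6,260). I'll refine the cap centre and approach it.

```bash
python3 - <<'E'
from h import *
im=cv2.imread("pics/raw_t4.png").astype(int);c=cal("top")
m=((im[:,:,2]>100)&(im[:,:,1]<60)&(im[:,:,0]<70)).astype(np.uint8)
cs,_=cv2.findContours(m,0,1); k=max(cs,key=cv2.contourArea); (u,v),r=cv2.minEnclosingCircle(k); e=cv2.fitEllipse(k)
for p in((u,v),e[0]):
    P=atz(c,*p,.079); d=P[:2]-[.534,-.0445]; cc,s=np.cos(-.265),np.sin(-.265); print(p,P,(1000*(cc*d[0]+s*d[1])).round(1),(1000*(-s*d[0]+cc*d[1])).round(1))
E
python3 go.py 0 0.5 290 0
```

```text
(296.3224182128906, 259.8364562988281) [ 0.5330968  -0.04484093  0.079     ] -0.8 -0.6
(296.3673095703125, 259.8407287597656) [ 0.53307495 -0.04494013  0.079     ] -0.8 -0.7
roll -0.05 shift(tool now) [  0.16 -16.08   1.86] shift(after roll) [  0.17 -16.08   1.86]
now tray [  -1.8 -160.3] z 308.6 tilt [ 0.0008 -0.0004] F [-0.1  0.4 -0.5] open 0.596 t 11.925 q6 -0.34
```

Emit:
{"name": "move_arm", "arguments": {
  "moves": [
    {"gripper": 100, "x": 0.2, "y": -5.4, "z": 0, "roll": 0},
    {"gripper": 100, "x": 0, "y": -5.4, "z": 0, "roll": 0},
    {"gripper": 100, "x": 0, "y": -5.25, "z": 1.5, "roll": 0},
    {"gripper": 100, "x": 0, "y": 0, "z": 0, "roll": 0},
    {"gripper": 100, "x": 0, "y": 0, "z": 0, "roll": 0}
  ]
}}

```text
time_s: 12.55
eef_pos: [0.5341, -0.0438, 0.2921]
eef_rot: [-0.0, 0.991, -0.132, -0.001]
wrist_force: [0.2, 0.7, 0.0]
opening: 1.002
```

```bash
python3 go.py 0 0.3 226 0
```

```text
roll 0.06 shift(tool now) [0.02 0.04 6.61] shift(after roll) [0.02 0.04 6.61]
now tray [-0.1  0.7] z 292.1 tilt [-0.0022  0.0003] F [0.2 0.7 0. ] open 1.002 t 12.55 q6 -0.04
```

Emit:
{"name": "move_arm", "arguments": {
  "moves": [
    {"gripper": 100, "x": 0, "y": 0.04, "z": 3.3, "roll": 0},
    {"gripper": 100, "x": 0, "y": 0, "z": 3.2, "roll": 0},
    {"gripper": 100, "x": 0, "y": 0, "z": 0, "roll": 0},
    {"gripper": 100, "x": 0, "y": 0, "z": 0, "roll": 0}
  ]
}}

```text
time_s: 13.05
eef_pos: [0.5348, -0.0458, 0.2292]
eef_rot: [0.0, 0.991, -0.133, 0.001]
wrist_force: [-0.1, -0.0, 1.2]
opening: 1.001
```

```bash
python3 go.py 0 0.3 226 0
```

```text
roll -0.11 shift(tool now) [-0.11 -0.13  0.31] shift(after roll) [-0.11 -0.13  0.31]
now tray [ 1.1 -1. ] z 229.2 tilt [ 0.001  -0.0004] F [-0.1 -0.   1.2] open 1.001 t 13.05 q6 -0.04
```

Emit:
{"name": "move_arm", "arguments": {
  "moves": [
    {"gripper": 100, "x": -0.1, "y": -0.1, "z": 0.2, "roll": 0},
    {"gripper": 0, "x": 0, "y": 0, "z": 0, "roll": 0},
    {"gripper": 0, "x": 0, "y": 0, "z": 0, "roll": 0},
    {"gripper": 0, "x": 0, "y": 0, "z": 0, "roll": 0},
    {"gripper": 0, "x": 0, "y": 0, "z": 0, "roll": 0}
  ]
}}

```text
time_s: 13.68
eef_pos: [0.5341, -0.0437, 0.2271]
eef_rot: [0.0, 0.991, -0.132, 0.001]
wrist_force: [-0.8, -0.1, 6.0]
opening: 0.609
```

Emit:
{"name": "move_arm", "arguments": {
  "moves": [
    {"gripper": 0, "x": 0, "y": 0, "z": 0, "roll": 0},
    {"gripper": 0, "x": 0, "y": 0, "z": 0, "roll": 0}
  ]
}}

```text
time_s: 13.92
eef_pos: [0.5341, -0.0437, 0.2271]
eef_rot: [0.0, 0.991, -0.132, 0.001]
wrist_force: [-1.2, -0.1, 6.1]
opening: 0.603
```

```bash
python3 go.py 0 0.3 226 0;python3 - <<'E'
from h import *
print(ctrl.get_obs()["torque"].round(2)); snap("side","s5.png",(195,160,90,90),6)
E
```

```text
roll -0.03 shift(tool now) [0.01 0.05 0.11] shift(after roll) [0.01 0.05 0.11]
now tray [-0.1  0.8] z 227.1 tilt [ 0.0012 -0.0004] F [-1.2 -0.1  6.1] open 0.603 t 13.925 q6 -0.04
[ 0.06  0.18 -0.01]
```

View pics/s5.png

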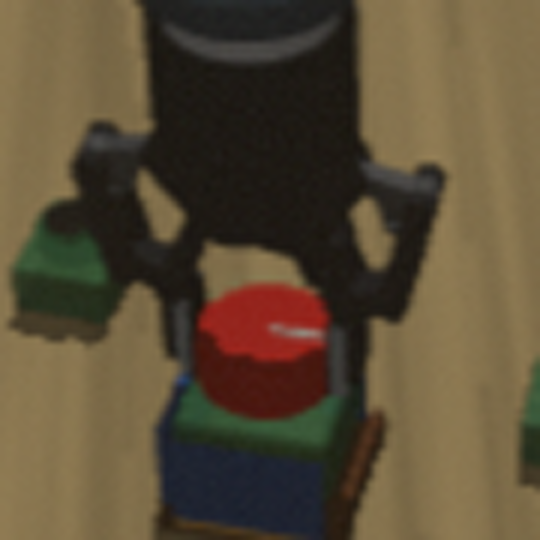

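The cap sits squarely between the pads (crop (195–330, 350)). I'll unscrew it with negative roll, which is counter-clockwise from above.

Emit:
{"name": "move_arm", "arguments": {
  "moves": [
    {"gripper": 0, "x": 0, "y": 0, "z": 0, "roll": -5},
    {"gripper": 0, "x": 0, "y": 0, "z": 0, "roll": -6},
    {"gripper": 0, "x": 0, "y": 0, "z": 0, "roll": -6},
    {"gripper": 0, "x": 0, "y": 0, "z": 0, "roll": -6},
    {"gripper": 0, "x": 0, "y": 0, "z": 0, "roll": -6}
  ]
}}

```text
time_s: 14.6
eef_pos: [0.5344, -0.0438, 0.2273]
eef_rot: [0.0, 0.993, 0.121, 0.001]
wrist_force: [-0.6, 0.9, 6.4]
opening: 0.604
```

```bash
python3 go.py 0 0.3 226 86;python3 - <<'E'
from h import *
print(ctrl.get_obs()["torque"].round(2))
E
```

```text
roll -56.88 shift(tool now) [-0.04  0.04  0.13] shift(after roll) [-0.05 -0.01  0.13]
now tray [0.2 0.8] z 227.3 tilt [ 0.0022 -0.0003] F [-0.6  0.9  6.4] open 0.604 t 14.6 q6 -0.55
[ 0.09  0.13 -0.3 ]
```

Emit:
{"name": "move_arm", "arguments": {
  "moves": [
    {"gripper": 0, "x": 0, "y": 0, "z": 0, "roll": -8},
    {"gripper": 0, "x": 0, "y": 0, "z": 0, "roll": -8},
    {"gripper": 0, "x": 0, "y": 0, "z": 0, "roll": -8},
    {"gripper": 0, "x": 0, "y": 0, "z": 0, "roll": -8},
    {"gripper": 0, "x": 0, "y": 0, "z": 0, "roll": -8}
  ]
}}

```text
time_s: 15.22
eef_pos: [0.5346, -0.0437, 0.228]
eef_rot: [0.001, 0.891, 0.454, 0.001]
wrist_force: [-2.9, 2.3, 14.0]
opening: 0.604
```

Emit:
{"name": "move_arm", "arguments": {
  "moves": [
    {"gripper": 0, "x": 0, "y": 0, "z": 0, "roll": -8},
    {"gripper": 0, "x": 0, "y": 0, "z": 0, "roll": -6},
    {"gripper": 0, "x": 0, "y": 0, "z": 0, "roll": -3},
    {"gripper": 0, "x": 0, "y": 0, "z": 0, "roll": 0}
  ]
}}

```text
time_s: 15.72
eef_pos: [0.5347, -0.0436, 0.2283]
eef_rot: [0.001, 0.815, 0.579, 0.001]
wrist_force: [-2.6, 2.2, 14.4]
opening: 0.603
```

```bash
python3 go.py 0 0.3 226 86;python3 - <<'E'
from h import *
print(ctrl.get_obs()["torque"].round(2)); snap("side","s6.png",(195,160,60,90),6); A=cv2.imread("pics/s6.png")
snap("top","t6.png",(265,225,65,90),6); cv2.imwrite("pics/both6.png",np.hstack([A,cv2.imread("pics/t6.png")]))
E
```

```text
roll -0.0 shift(tool now) [-0.08 -0.04  0.23] shift(after roll) [-0.08 -0.04  0.23]
now tray [0.4 1. ] z 228.3 tilt [ 0.0029 -0.0004] F [-2.6  2.2 14.4] open 0.603 t 15.725 q6 -1.54
[ 0.33  0.46 -0.08]
```

View pics/both6.png

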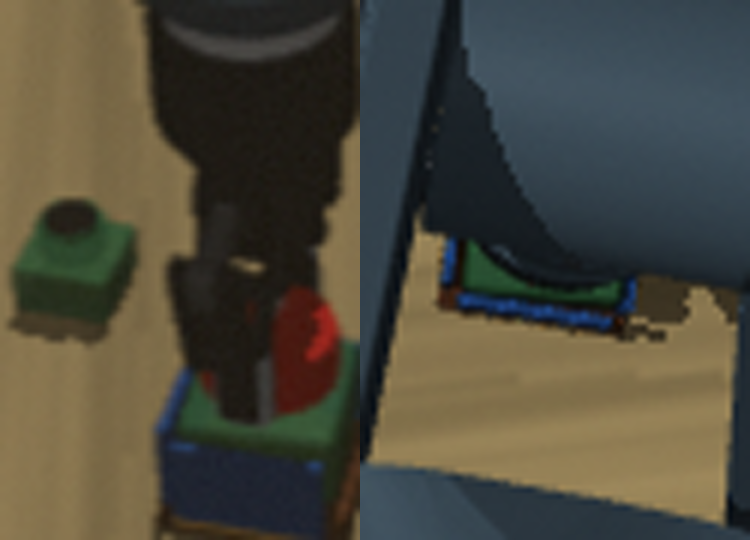

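Torque has dropped to 0.08 N m while the spring pushes up 14 N, so the threads have let go, and the panels are still upright in the crops. I'll lift straight up.

Emit:
{"name": "move_arm", "arguments": {
  "moves": [
    {"gripper": 0, "x": 0, "y": 0, "z": -0.3, "roll": 0},
    {"gripper": 0, "x": 0, "y": 0, "z": -0.7, "roll": 0},
    {"gripper": 0, "x": 0, "y": 0, "z": -0.9, "roll": 0},
    {"gripper": 0, "x": 0, "y": 0, "z": -0.9, "roll": 0},
    {"gripper": 0, "x": 0, "y": 0, "z": -0.5, "roll": 0}
  ]
}}

```text
time_s: 16.45
eef_pos: [0.5339, -0.0437, 0.26]
eef_rot: [0.0, 0.815, 0.579, 0.0]
wrist_force: [0.2, -0.4, -0.6]
opening: 0.61
```

Emit:
{"name": "move_arm", "arguments": {
  "moves": [
    {"gripper": 0, "x": 0, "y": 0, "z": 0, "roll": 0},
    {"gripper": 0, "x": 0, "y": 0, "z": 0, "roll": 0},
    {"gripper": 0, "x": 0, "y": 0, "z": 0, "roll": 0}
  ]
}}

```text
time_s: 16.82
eef_pos: [0.5335, -0.0436, 0.2588]
eef_rot: [-0.0, 0.815, 0.579, -0.0]
wrist_force: [0.1, 0.0, -1.1]
opening: 0.606
```

```bash
python3 go.py 0.2 0.8 260.1 86;python3 - <<'E'
from h import *
snap("side","s7.png",(195,150,65,100),6); A=cv2.imread("pics/s7.png")
c=cal("side"); print(proj(c,[[.5342,-.0438,.074],[.5342,-.0438,.089]]))
E
```

```text
roll -0.04 shift(tool now) [ 0.01  0.09 -0.13] shift(after roll) [ 0.01  0.09 -0.13]
now tray [-0.7  0.8] z 258.8 tilt [-0.0007  0.0002] F [ 0.1  0.  -1.1] open 0.606 t 16.825 q6 -1.54
[[238.28761787 216.02322423]
 [238.0457939  211.09200603]]
```

View pics/s7.png

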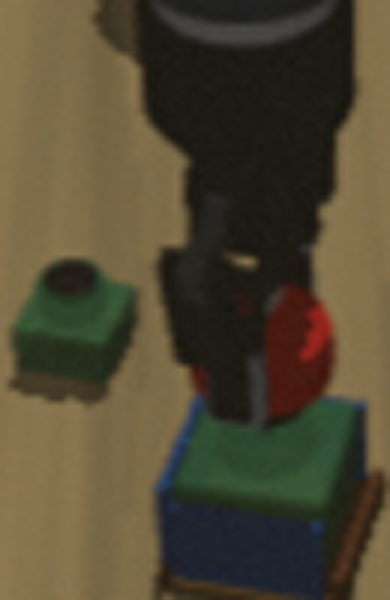

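The cap is lifted clear, with its lower edge at crop row 420, and the jar is still down inside the three panels. I'll fine-trim the height and check for slip numerically.

Emit:
{"name": "move_arm", "arguments": {
  "moves": [
    {"gripper": 0, "x": 0, "y": 0.07, "z": -0.13, "roll": 0},
    {"gripper": 0, "x": 0, "y": 0, "z": 0, "roll": 0},
    {"gripper": 0, "x": 0, "y": 0, "z": 0, "roll": 0},
    {"gripper": 0, "x": 0, "y": 0, "z": 0, "roll": 0}
  ]
}}

```text
time_s: 17.38
eef_pos: [0.5343, -0.0438, 0.2604]
eef_rot: [-0.0, 0.815, 0.579, -0.0]
wrist_force: [0.1, -0.0, -0.9]
opening: 0.605
```

```bash
python3 go.py 0.2 0.8 260.1 86; python3 - <<'E'
from h import *
snap("side","s8.png")
b=[]
for f in("s6","s8"):
    im=cv2.imread("pics/raw_%s.png"%f).astype(int); m=(im[:,:,2]>70)&(im[:,:,1]<45)&(im[:,:,0]<50); m[:,:236]=0; m[:,255:]=0
    r,c=np.nonzero(m); print(f,r.min(),r.max(),r.mean().round(2),c.min(),c.max(),len(r)); b.append(r.mean())
c=cal("side"); print("px expected",proj(c,[[.534,-.044,.056]])[0]-proj(c,[[.534,-.044,.089]])[0],"seen",b[0]-b[1])
E
sleep 1; python3 go.py 0.2 0.8 260.1 86
```

```text
roll -0.04 shift(tool now) [0.01 0.   0.03] shift(after roll) [0.01 0.   0.03]
now tray [0.2 0.7] z 260.4 tilt [-0.0001 -0.    ] F [ 0.1 -0.  -0.9] open 0.605 t 17.375 q6 -1.54
s6 209 228 217.38 242 250 124
s8 198 217 206.92 241 250 125
px expected [ 0.52816106 10.73459804] seen 10.459032258064525
roll -0.04 shift(tool now) [0.01 0.   0.04] shift(after roll) [0.01 0.   0.04]
now tray [0.2 0.7] z 260.5 tilt [-0.0001 -0.    ] F [-0.1 -0.4 -0.1] open 0.608 t 17.425 q6 -1.54
```

No slip: the cap moved 10.5 px against 10.7 px expected. It is level, centred and still, so I'm handing in.

```bash
python3 -c "
from bench import ctrl
print(ctrl.hand_in())"
```

```text
the job is handed in; nothing more can be done
None
```

The job is done and handed in at about 17.4 s. The arm is still holding the red cap above the jar's mouth.

- **Panels:** I pushed the near, left and right panels up along their arcs until each met its end stop, at about 24–29 N. The pictures after each stage showed all three still upright around the jar.
- **Cap:** I gripped it and turned it about 86° counter-clockwise. The resisting torque fell to 0.08 N m while the seal's spring pushed up about 14 N, so the threads had let go. I then lifted it straight up 33 mm.
- **Last checks:**
  - The cap is level, still and gripped at opening 0.61. The tool is within about 0.5 mm of where it gripped the cap, and wrist force is under 1 N.
  - The cap rose 10.5 px in the side view against 10.7 px expected, so it did not slip, and its rim is about 15 mm above the mouth.
  - The jar stayed down in the tray.
- **Not measured:** I did not measure the jar's mouth again after lifting. Centring relies on the grip position and could be off by the jar's 2 mm play.

I kept the arm away from the bowl, pen cup, fob and clip, but did not check them in a final picture. No check failed.

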